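# Feed the red stone through the chute flap

### The job

Push the red-brown rough stone along its lane of the feeder deck with the fingertips, so that it opens the yellow gravity flap and drops into the catch compartment behind, then draw the fingers back so that the flap swings fully shut. Only push the stone, gently, and never grip or lift it. Leave the grey stone waiting where it lies in the other lane, and do not disturb the things lying on the bench.

Things in the scene. Friction and masses are not known exactly. Their poses are not given: they have to be found in the camera images.
- feeder: Fixed plywood two-lane stone feeder, 225 (x) x 162 (y) x 135 mm high. Origin: on the bench, below the flaps, midway between the lanes; +x is the feed direction (away from the robot at yaw 0), +y its left. Level aluminium deck, top at z = 75 mm, x = -125 to -6. Lanes 71 mm wide centred at y = +39.5 and -39.5; guides and 8 mm divider stand 15 mm above the deck; front end open.
- lip_left (a point): Middle of the deck's rear edge in the left lane, on the deck's top (feeder frame -6, 39.5, 75 mm). Behind it a 55 degree ramp drops into the catch compartment. A stone pushed until its rear is about level with this edge tips over and falls in.
- lip_right (a point): The same in the right lane (feeder frame -6, -39.5, 75 mm).
- hood (a point): Top of the hood's clear roof at its front edge (feeder frame 2, 0, 135 mm). The hood covers the catch compartment back to x = 100 mm, with side cheeks from x = -15. The flaps hang from a rod at x = 5, z = 123 mm, so fingers pointing down cannot go past x = 2 mm, and need not.
- catch (a point): Middle of the catch compartment's floor (feeder frame 64, 0, 12 mm), shared by both lanes; it ends at x = 94 mm.
- flap_left (a joint): Angle of the left lane's yellow flap (64 wide x 41 high x 3 mm, 50 g, hinged along its top, lower edge 4 mm above the deck): 0 = hanging shut, grows as its lower edge swings away from the deck into the hood, at most 1.5 rad. It moves easily and falls shut by its own weight in about a second.
- flap_right (a joint): The same for the right lane's flap.
- red_stone: Red-brown banded rough stone, irregular, 29 x 34 x 22 mm high, about 45 g, lying on the deck in one of the lanes at any yaw. Origin: middle of its underside.
- grey_stone: Black and grey rough stone, 32 x 44 x 23 mm, lying in the other lane; to be left there. Origin: middle of its underside.
- tan_stone: Plain tan rough stone, 44 x 52 x 36 mm, on the bench left of the feeder. Bystander. Origin: middle of its underside.
- tape_roll: Roll of black tape, 62 x 59 x 19 mm, on the bench left of the feeder. Bystander. Origin: middle of its underside.
- agate_slab: Blue-grey banded agate slab, 57 x 80 x 8 mm, on the bench right of the feeder. Bystander. Origin: middle of its underside.
- caliper: Steel caliper, 50 x 155 x 10 mm, on the bench right of the feeder. Bystander. Origin: middle of its underside.

How it is judged:
By the outcome, as a careful person would: the job done as asked, in the order asked, and still so for the second after the job is handed in, with the robot touching nothing.
It also fails if it takes over 32 s, if anything falls off the work surface, if the arm or the gripper's body presses on something with over 40 N, if the wrist force passes 120 N, or if a joint passes its speed limit or range.

### The arm

A 7-joint arm with a two-finger parallel gripper is mounted at the origin on a cart in front of the work surface, level with it; the furniture and walls round the work are solid. World frame = base frame: x ahead of the robot, y to its left, z up, the work surface at z = 0. Lengths are in m, angles in rad, forces in N, time in s.
With the tool pointing down it reaches from about 0.4 to 0.875 m from the base axis. Payload 19.3 kg.
Tool frame: the origin (TCP) lies at the very end of the fingers, on their centre line; the grasp point (between the pads) lies 19 mm behind it; z points along the fingers, y is the direction in which the jaws open and shut (so a half turn about z gives the same grasp; the last joint's range is limited). The gripper opens to 85 mm and grips with 20 to 120 N. Pads are 22 mm wide; open, the fingers measure 114 mm over their backs; the gripper's body (76 mm by 85 mm) begins 54 mm behind the grasp point. The pads swing forward as they close: fully open they stand 13 mm farther back than shut.
Start: joints at [-1.315, 0.521, -0.036, 1.599, 0.021, 1.021, -0.113], TCP at [0.2, 0.592, 0.231] pointing down, gripper open.
Joint ranges: [-2.91, 2.91], [-0.3, 2.13], [-1.5, 1.42], [0.17, 2.43], [-1.26, 4.41], [0.16, 1.93], [-2.52, 2.52]. Speed limits (rad/s): [1.89, 1.89, 2.39, 2.39, 3.01, 3.01, 3.01].

### API

Orientations are given as [roll, pitch, yaw] about the fixed x, y, z axes, in that order (R = Rz(yaw) Ry(pitch) Rx(roll)).
In Python, from workcell import bot, viewer gives the robot as it stands.
- The arm moves only by the shell command python3 -m creep 'ROWS' [FORCE]. ROWS is JSON, a list of rows, each an object of numbers: "rx", "ry", "rz": the turn, a rotation vector about the tool's x, y, z in degrees; "tx", "ty", "tz": the shift along the tool's x, y, z in mm; "hand": the closure, from -1 (fully open) to 1 (shut), so that 0 is half open. In form: [{"rx": .., "ry": .., "rz": .., "tx": .., "ty": .., "tz": .., "hand": ..}, ...]. A call has 1 to 8 rows; each row is the pose to reach, as a shift and turn from the pose commanded when the call began, along the tool's axes at that moment; what a row does not reach only later rows make up. A row lasts 1/10 s, in which the tool goes at most 50 mm and 8.59 degrees, less where a joint would pass 70% of its speed; a pose out of reach is approached as far as the arm can. A call with a gripper value outside its range is refused whole. The fingers move at their own pace and stop on an object; FORCE is the grip in N (left out, the last holds). Time passes only in rows, so rows that repeat a pose let the fingers close. It gives the time, the measured TCP pose, the force and the opening at its end, in the units of the state.
- bot.observe(): the state, without advancing time (a new reading comes with each control period).
- viewer.grab_frame(name): name is "side" or "top"; returns a dict with "pixels" (384x512x3 uint8, blue, green, red), "vertical_fov" (degrees; the focal length in pixels is half the picture's height over the tangent of half this angle, whatever the lens; pixels are square), "cx", "cy" (the principal point, pixels), "rvec" (rotation vector, rad) and "tvec" (3), from world to camera coordinates, as OpenCV has them. Camera axes: x right, y down, z forward; pixel columns grow to the right and rows downward; lengths in m; the calibration is good to about 2 mm. A picture is of the moment at which its call begins. There is no depth.
- bot.job_done(): hands the job in, once; it reports no verdict.
Trained networks look in a picture, given as the dict that the camera call returned (one of the last four; its "shot" number tells which), for a name from the list of things; names that differ only in an ending like _2 or _b are one class to them, and where a whole thing is asked for, a point or a joint stands for the part that bears it (a point fixed in the world has none). Each returns a list of dicts, best first, with "score" (0 to 1); they miss things now and then, are a little off and sometimes report something else, mostly with a low value. They report only what shows in the picture. A call takes as long as a camera call.
- viewer.outline_of(target, picture): "mask" (384x512 bool, what is visible of it) and "bbox" ([left, top, right, bottom] in pixels, round what is visible of it).
The state is a dict: "clock": time; "qpos": joint angles; "qd": joint speeds; "joint_efforts": joint torques, N m; "position": TCP position; "tool_rot": TCP orientation; "force": force on the tool from outside, world axes, zero at the start; "moment": the same for the moment, N m; "grip_width": finger opening in m.
Only numpy, scipy, OpenCV 4.12 (cv2) and the standard library are available. Lean on these libraries where they do the work, as an engineer would, in place of code of your own. Each camera call takes 0.05 s, during which the arm holds its last target.

## Working session

There is one attempt and no reset: what is moved stays moved. The work goes in short steps, Python scripts to look and compute and a shell command to move; the robot and the scene stay as the last step left them, time stands still between calls to the robot, and variables do not carry over. Pictures are saved under pics/ and viewed, and the job is handed in when it is done.

```bash
mkdir -p pics; ls; cat > h.py <<'E'
import numpy as np,cv2,json
from workcell import bot,viewer
def K(p):
    f=p["pixels"].shape[0]/2/np.tan(np.radians(p["vertical_fov"])/2)
    return np.array([[f,0,p["cx"]],[0,f,p["cy"]],[0,0,1.]])
def proj(p,X):
    return cv2.projectPoints(np.array(X,float).reshape(-1,3),np.array(p["rvec"],float),np.array(p["tvec"],float),K(p),None)[0].reshape(-1,2)
def ray(p,uv,z):
    R=cv2.Rodrigues(np.array(p["rvec"],float))[0];t=np.array(p["tvec"],float).ravel()
    c=-R.T@t;d=R.T@np.linalg.inv(K(p))@np.array([uv[0],uv[1],1.])
    return c+d*(z-c[2])/d[2]
E
python3 - <<'E'
from h import *
o=bot.observe();print({k:np.round(v,3).tolist() for k,v in o.items()})
for n in("side","top"):
    p=viewer.grab_frame(n);cv2.imwrite(f"pics/{n}0.png",p["pixels"])
    R=cv2.Rodrigues(np.array(p["rvec"],float))[0];print(n,K(p)[0,0],p["cx"],p["cy"],[k for k in p],-R.T@np.array(p["tvec"]).ravel())
    for t in("feeder","red_stone","grey_stone","flap_left","flap_right"):
        for r in viewer.outline_of(t,p)[:2]:
            m=r["mask"];ys,xs=np.nonzero(m);print(t,round(r["score"],2),r["bbox"],xs.mean().round(1),ys.mean().round(1))
            if t.endswith("stone"):print("  z.086",ray(p,(xs.mean(),ys.mean()),.086).round(4))
E
```

```text
pics
{'clock': 0.0, 'qpos': [-1.315, 0.522, -0.036, 1.6, 0.021, 1.021, -0.113], 'qd': [0.001, -0.001, -0.001, 0.001, -0.0, -0.001, 0.001], 'joint_efforts': [0.001, -92.711, 1.98, -36.993, 0.018, 0.008, -0.0], 'position': [0.2, 0.592, 0.231], 'tool_rot': [-3.14, 0.0, 2.816], 'force': [0.746, 0.155, -0.264], 'moment': [-0.012, 0.027, -0.006], 'grip_width': 0.086}
side 474.3221023301116 255.69210661105768 201.51514502663076 ['pixels', 'vertical_fov', 'cx', 'cy', 'rvec', 'tvec', 'shot'] [-0.08893287 -0.9172949   1.10088624]
feeder 0.97 [219.9, 174.7, 305.2, 265.0] 264.0 220.2
top 409.93872300896265 245.887302909828 192.01276960760202 ['pixels', 'vertical_fov', 'cx', 'cy', 'rvec', 'tvec', 'shot'] [ 0.36623623 -0.03672169  1.28046369]
feeder 0.59 [222.6, 140.1, 283.1, 226.4] 253.1 179.8
feeder 0.22 [358.2, 205.0, 399.1, 237.9] 373.6 222.3
red_stone 0.61 [262.2, 196.7, 271.9, 205.7] 266.1 200.7
  z.086 [ 0.4982 -0.0996  0.086 ]
flap_left 0.47 [233.1, 174.5, 249.3, 176.7] 239.8 175.2
flap_right 0.64 [258.5, 176.3, 279.6, 176.5] 266.3 176.8
flap_right 0.19 [230.8, 172.7, 251.6, 179.4] 241.7 175.2
```

```bash
python3 - <<'E'
import cv2
a=cv2.imread("pics/side0.png")[150:290,180:360];cv2.imwrite("pics/side0z.png",cv2.resize(a,None,fx=4,fy=4,interpolation=2))
a=cv2.imread("pics/top0.png")[120:260,170:350];cv2.imwrite("pics/top0z.png",cv2.resize(a,None,fx=4,fy=4,interpolation=2))
E
```

```text
(no output)
```

View pics/side0z.png

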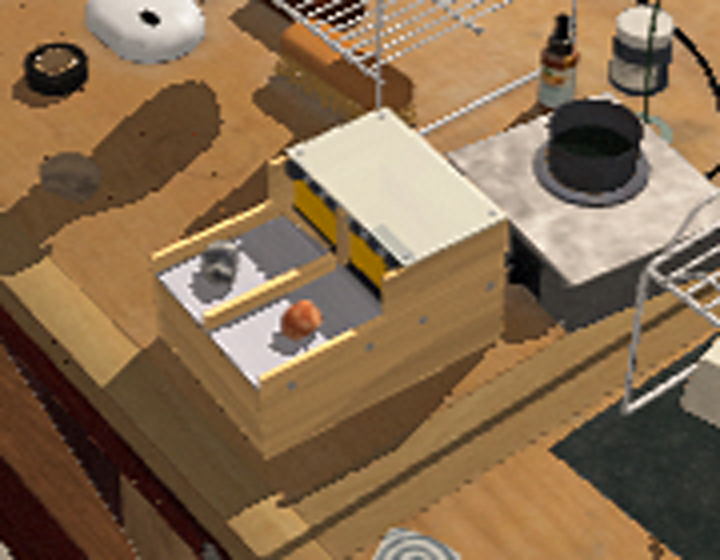

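View pics/top0z.png

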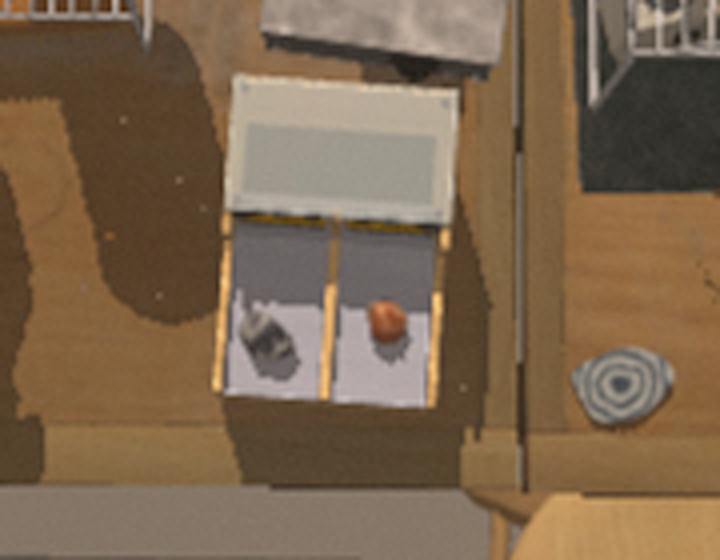

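View pics/top0.png

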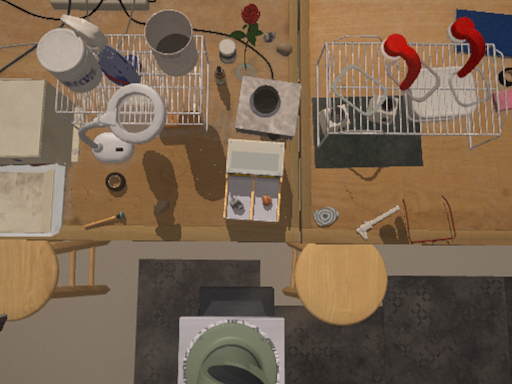

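View pics/side0.png

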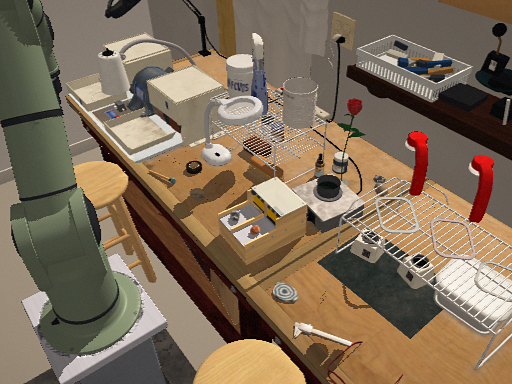

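```bash
cat > fit.py <<'E'
from h import *
from scipy.optimize import least_squares
P={n:viewer.grab_frame(n) for n in("side","top")}
fx=[(2,81,135),(2,-81,135),(100,-81,135),(100,81,135),(-125,81,90),(-125,-81,90)]
px={"top":[(230,212),(450,222),(459,92),(235,78),(215,390),(433,405)],"side":[(290,153),(402,268),(507,217),(380,110),(152,257),(262,384)]}
off={"top":(170,120),"side":(180,150)}
def w(v,X):
    c,s=np.cos(v[2]),np.sin(v[2]);X=np.array(X,float)/1000
    return np.c_[v[0]+c*X[:,0]-s*X[:,1],v[1]+s*X[:,0]+c*X[:,1],X[:,2]]
uv={n:(np.array(px[n])+.5)/4-.5+np.array(off[n]) for n in px}
def fit(ns):
    return least_squares(lambda v:np.concatenate([(proj(P[n],w(v,fx))-uv[n]).ravel() for n in ns]),[.55,-.05,0],loss="soft_l1")
if __name__=="__main__":
    for ns in(["top"],["side"],["top","side"]):
        r=fit(ns);print(ns,r.x.round(4));print(r.fun.reshape(-1,2).round(1).tolist())
    for n in P:print(n,proj(P[n],[bot.observe()["position"]]))
    # stones: middle
    v=r.x
    for n,q,t in(("top",(387,321),"red"),("side",(301,320),"red"),("top",(268,340),"grey"),("side",(217,270),"grey")):
        u=(np.array(q)+.5)/4-.5+off[n];X=ray(P[n],u,.086)
        d=X[:2]-v[:2];c,s=np.cos(v[2]),np.sin(v[2]);print(t,n,X.round(4),"feeder",(1000*np.array([c*d[0]+s*d[1],-s*d[0]+c*d[1]])).round(1))
E
python3 fit.py
```

```text
['top'] [ 0.5669 -0.0629 -0.0566]
[[-1.5, -0.6], [0.5, 0.6], [0.2, -0.5], [-0.3, -0.7], [-0.2, 0.6], [0.9, 0.6]]
['side'] [ 0.5623 -0.0642 -0.0571]
[[-1.7, -0.1], [0.6, 0.2], [0.6, 0.0], [1.1, -0.7], [-0.9, 0.2], [-0.2, -0.1]]
['top', 'side'] [ 0.5651 -0.0632 -0.0585]
[[-1.4, -0.1], [0.7, 1.3], [0.3, 0.2], [-0.1, -0.2], [-0.2, 1.2], [1.0, 1.3], [-1.2, -0.7], [1.0, -0.4], [1.0, -0.5], [1.6, -1.2], [-0.4, -0.4], [0.3, -0.7]]
side [[ 62.03983204 124.48966397]]
top [[-10.10528822 310.94544812]]
red top [ 0.5007 -0.1006  0.086 ] feeder [-62.2 -41. ]
red side [ 0.4967 -0.1008  0.086 ] feeder [-66.1 -41.5]
grey top [ 0.4858 -0.0135  0.086 ] feeder [-82.1  45. ]
grey side [ 0.4784 -0.0171  0.086 ] feeder [-89.2  41. ]
```

```bash
cat > rel.py <<'E'
# usage: rel.py x y z [yaw] (world) or f fx fy z(mm feeder)
import sys
from h import *
from scipy.spatial.transform import Rotation as Ro
F=np.array([.5651,-.0632,-.0585])
def fw(x,y):
    c,s=np.cos(F[2]),np.sin(F[2]);return F[0]+(c*x-s*y)/1000,F[1]+(s*x+c*y)/1000
if __name__=="__main__":
    o=bot.observe();R=Ro.from_euler("xyz",o["tool_rot"]);p=np.array(o["position"])
    d=p[:2]-F[:2];c,s=np.cos(F[2]),np.sin(F[2])
    print("t",o["clock"],"pos",p.round(4),"feeder",(1000*np.array([c*d[0]+s*d[1],-s*d[0]+c*d[1]])).round(1),"rpy",np.round(o["tool_rot"],3),"q",np.round(o["qpos"],2),"F",np.round(o["force"],1),"grip",round(float(o["grip_width"]),4))
    a=sys.argv[1:]
    if a:
        if a[0]=="f":x,y=fw(float(a[1]),float(a[2]));z=float(a[3])/1000
        else:x,y,z=map(float,a[:3])
        T=Ro.from_euler("xyz",[np.pi,0,np.pi+F[2]])
        print("target",np.round([x,y,z],4),"t mm",(R.inv().apply(np.array([x,y,z])-p)*1000).round(1),"r deg",(R.inv()*T).as_rotvec(degrees=True).round(2))
E
python3 rel.py .42 .25 .25
```

```text
t 0.7 pos [0.2001 0.5921 0.2313] feeder [-402.7  632.8] rpy [-3.142  0.     2.816] q [-1.32  0.52 -0.04  1.6   0.02  1.02 -0.11] F [ 0.1  0.1 -0.1] grip 0.0855
target [0.42 0.25 0.25] t mm [-317.9 -253.7  -18.7] r deg [ -0.     0.   -15.32]
```

```bash
python3 -m creep '[{"tx":-40,"ty":-30,"tz":-19,"rz":-3,"hand":1},{"tx":-80,"ty":-63,"tz":-19,"rz":-6,"hand":1},{"tx":-120,"ty":-95,"tz":-19,"rz":-9,"hand":1},{"tx":-160,"ty":-127,"tz":-19,"rz":-12,"hand":1},{"tx":-200,"ty":-160,"tz":-19,"rz":-15.3,"hand":1},{"tx":-240,"ty":-192,"tz":-19,"rz":-15.3,"hand":1},{"tx":-280,"ty":-223,"tz":-19,"rz":-15.3,"hand":1},{"tx":-318,"ty":-254,"tz":-19,"rz":-15.3,"hand":1}]' 20; python3 rel.py f -112 -41 200
```

```text
t 0.7 pos [0.2001 0.5921 0.2313] feeder [-402.7  632.8] rpy [-3.142  0.     2.816] q [-1.32  0.52 -0.04  1.6   0.02  1.02 -0.11] F [ 0.1  0.1 -0.1] grip 0.0855
target [ 0.4509 -0.0976  0.2   ] t mm [-458.4 -573.1   31.3] r deg [ -0.     0.   -15.32]schema error: expected keys rx, ry, rz, tx, ty, tz, hand
```

All keys are required in each row.

```bash
python3 -m creep '[{"rx":0,"ry":0,"rz":-3,"tx":-40,"ty":-30,"tz":-19,"hand":1},{"rx":0,"ry":0,"rz":-6,"tx":-80,"ty":-63,"tz":-19,"hand":1},{"rx":0,"ry":0,"rz":-9,"tx":-120,"ty":-95,"tz":-19,"hand":1},{"rx":0,"ry":0,"rz":-12,"tx":-160,"ty":-127,"tz":-19,"hand":1},{"rx":0,"ry":0,"rz":-15.3,"tx":-200,"ty":-160,"tz":-19,"hand":1},{"rx":0,"ry":0,"rz":-15.3,"tx":-240,"ty":-192,"tz":-19,"hand":1},{"rx":0,"ry":0,"rz":-15.3,"tx":-280,"ty":-223,"tz":-19,"hand":1},{"rx":0,"ry":0,"rz":-15.3,"tx":-318,"ty":-254,"tz":-19,"hand":1}]' 20; python3 rel.py f -112 -41 200
```

```text
clock: 1.5
position: [0.4154, 0.2566, 0.2506]
tool_rot: [3.141, 0.001, 3.083]
force: [0.8, 1.1, 0.0]
grip_width: 0.0001
t 1.5 pos [0.4154 0.2566 0.2506] feeder [-168.2  310.5] rpy [3.141e+00 1.000e-03 3.083e+00] q [-0.69  0.28  0.02  1.93 -0.01  0.93  0.84] F [0.8 1.1 0. ] grip 0.0001
target [ 0.4509 -0.0976  0.2   ] t mm [ -56.2 -351.5   50.5] r deg [ 0.03  0.03 -0.01]
```

```bash
python3 -m creep '[{"rx":0,"ry":0,"rz":0,"tx":-7,"ty":-44,"tz":0,"hand":1},{"rx":0,"ry":0,"rz":0,"tx":-14,"ty":-90,"tz":0,"hand":1},{"rx":0,"ry":0,"rz":0,"tx":-21,"ty":-136,"tz":0,"hand":1},{"rx":0,"ry":0,"rz":0,"tx":-28,"ty":-182,"tz":0,"hand":1},{"rx":0,"ry":0,"rz":0,"tx":-35,"ty":-228,"tz":10,"hand":1},{"rx":0,"ry":0,"rz":0,"tx":-42,"ty":-272,"tz":20,"hand":1},{"rx":0,"ry":0,"rz":0,"tx":-49,"ty":-312,"tz":30,"hand":1},{"rx":0,"ry":0,"rz":0,"tx":-51,"ty":-345,"tz":40,"hand":1}]'; python3 -m creep '[{"rx":0,"ry":0,"rz":0,"tx":0,"ty":0,"tz":10,"hand":1},{"rx":0,"ry":0,"rz":0,"tx":0,"ty":0,"tz":10,"hand":1}]';python3 rel.py f -112 -41 120
python3 - <<'E'
from h import *
for n in("side","top"):
    p=viewer.grab_frame(n);a=p["pixels"]
    for r in viewer.outline_of("red_stone",p)[:1]:print(n,r["score"],r["bbox"])
    a=a[120:270,170:350];cv2.imwrite(f"pics/{n}1.png",cv2.resize(a,None,fx=4,fy=4,interpolation=2))
E
```

```text
clock: 2.3
position: [0.4453, -0.0914, 0.2102]
tool_rot: [-3.141, 0.001, 3.082]
force: [0.1, -0.1, -1.3]
grip_width: -0.0001
clock: 2.5
position: [0.4446, -0.0893, 0.1994]
tool_rot: [-3.142, -0.002, 3.081]
force: [0.0, 0.4, 1.0]
grip_width: 0.0
t 2.5 pos [ 0.4446 -0.0893  0.1994] feeder [-118.8  -33.1] rpy [-3.142e+00 -2.000e-03  3.081e+00] q [-0.1   0.3   0.21  2.07 -0.09  0.77  1.67] F [0.  0.4 1. ] grip 0.0
target [ 0.4509 -0.0976  0.12  ] t mm [-6.9 -7.9 79.4] r deg [-0.   -0.09 -0.09]
side 0.46 [220.1, 179.6, 308.6, 266.7]
```

View pics/side1.png

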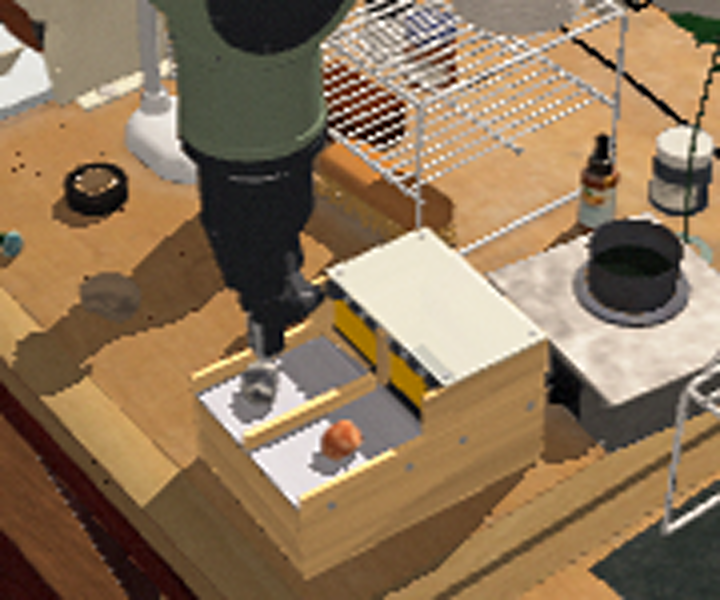

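View pics/top1.png

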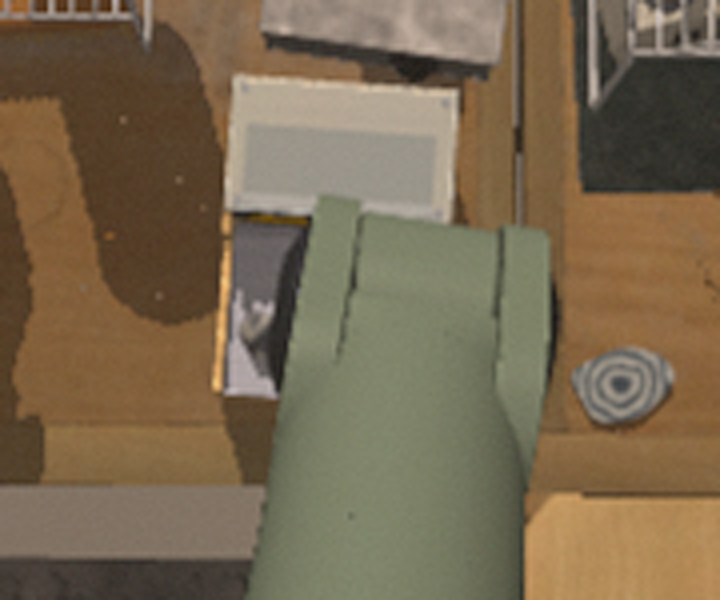

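```bash
python3 - <<'E'
from h import *
from scipy.spatial.transform import Rotation as Ro
o=bot.observe();R=Ro.from_euler("xyz",o["tool_rot"]).as_matrix();t=np.array(o["position"])
p=viewer.grab_frame("side")
a=cv2.resize(p["pixels"][140:230,200:290],None,fx=7,fy=7,interpolation=2)
for y in(-.035,0,.035):
    for z in(0,-.02,-.04,-.06,-.075):
        u=(proj(p,[t+R@np.array([0,y,z])])[0]-[200,140]+.5)*7-.5
        cv2.circle(a,tuple(int(v) for v in u),2,(0,0,255) if y<0 else (0,255,0) if y==0 else (255,0,0),-1)
cv2.imwrite("pics/k.png",a)
E
```

```text
(no output)
```

View pics/k.png

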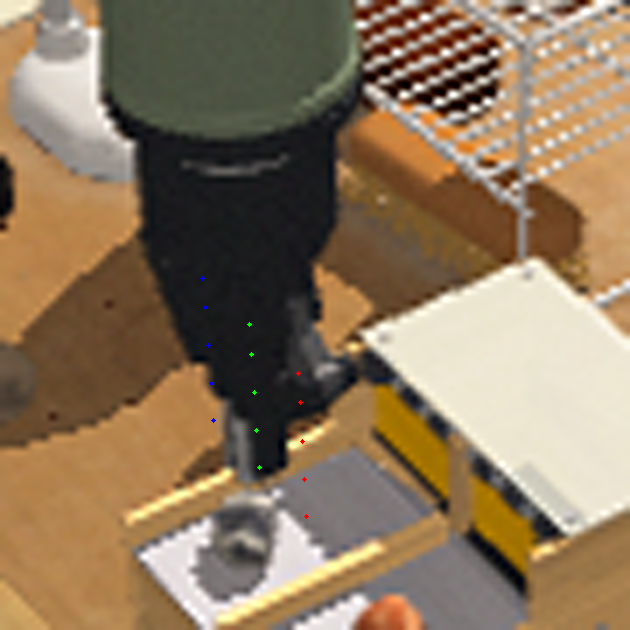

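```bash
python3 -m creep '[{"rx":0,"ry":0,"rz":0,"tx":-3,"ty":-7,"tz":20,"hand":1},{"rx":0,"ry":0,"rz":0,"tx":-3,"ty":-7,"tz":45,"hand":1},{"rx":0,"ry":0,"rz":0,"tx":-3,"ty":-7,"tz":70,"hand":1},{"rx":0,"ry":0,"rz":0,"tx":-3,"ty":-7,"tz":80,"hand":1},{"rx":0,"ry":0,"rz":0,"tx":-3,"ty":-7,"tz":80,"hand":1}]';python3 rel.py f -114 -40.5 84
python3 - <<'E'
from h import *
p=viewer.grab_frame("side")
cv2.imwrite("pics/s2.png",cv2.resize(p["pixels"][150:270,200:320],None,fx=5,fy=5,interpolation=2))
E
```

```text
clock: 3.25
position: [0.4474, -0.0958, 0.1198]
tool_rot: [3.142, -0.002, 3.083]
force: [0.2, 0.2, -0.5]
grip_width: 0.0001
t 3.25 pos [ 0.4474 -0.0958  0.1198] feeder [-115.6  -39.4] rpy [ 3.142e+00 -2.000e-03  3.083e+00] q [-0.05  0.45  0.17  2.13 -0.14  0.57  1.73] F [ 0.2  0.2 -0.5] grip 0.0001
target [ 0.4489 -0.097   0.084 ] t mm [-1.7 -1.1 35.8] r deg [ 0.   -0.1   0.02]
```

View pics/s2.png

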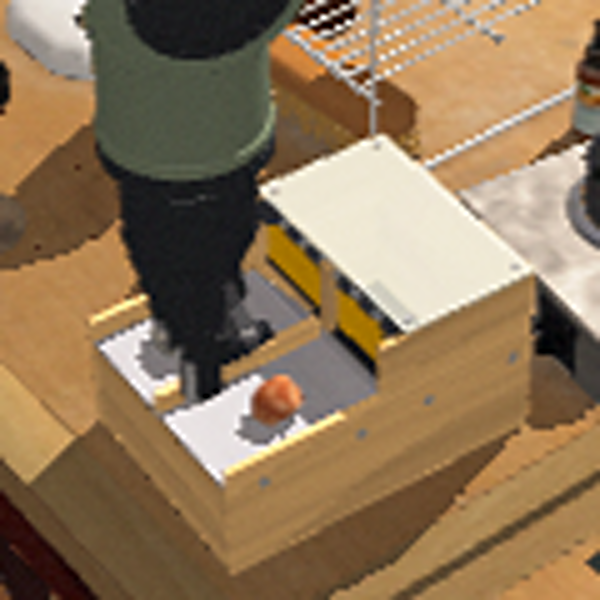

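```bash
python3 -m creep '[{"rx":0,"ry":0,"rz":0,"tx":0,"ty":-1,"tz":15,"hand":1},{"rx":0,"ry":0,"rz":0,"tx":0,"ty":-1,"tz":28,"hand":1},{"rx":0,"ry":0,"rz":0,"tx":0,"ty":-1,"tz":36,"hand":1},{"rx":0,"ry":0,"rz":0,"tx":0,"ty":-1,"tz":36,"hand":1}]';python3 rel.py f -95 -40.5 84
python3 - <<'E'
from h import *
p=viewer.grab_frame("side")
cv2.imwrite("pics/s3.png",cv2.resize(p["pixels"][150:270,200:320],None,fx=5,fy=5,interpolation=2))
E
```

```text
clock: 3.7
position: [0.4478, -0.0971, 0.0844]
tool_rot: [3.142, -0.0, 3.083]
force: [0.4, 1.1, 0.0]
grip_width: 0.0001
t 3.7 pos [ 0.4478 -0.0971  0.0844] feeder [-115.1  -40.7] rpy [ 3.142 -0.     3.083] q [-0.03  0.51  0.15  2.15 -0.16  0.49  1.75] F [0.4 1.1 0. ] grip 0.0001
target [ 0.4679 -0.0981  0.084 ] t mm [-20.1   0.2   0.4] r deg [ 0.   -0.01 -0.01]
```

View pics/s3.png

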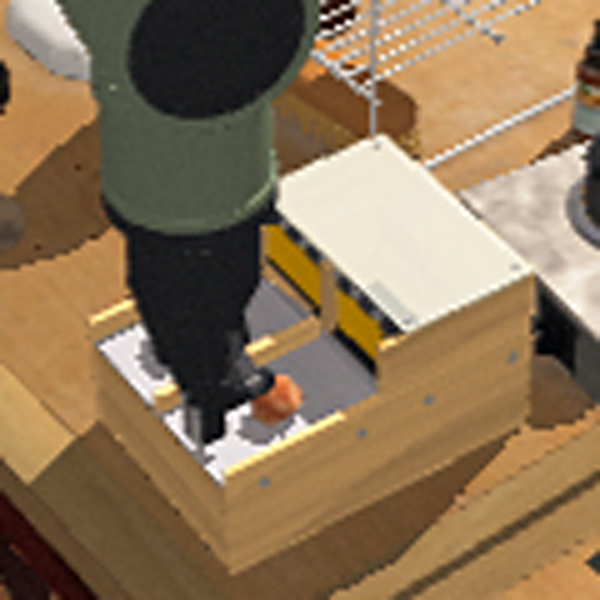

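```bash
python3 -m creep '[{"rx":0,"ry":0,"rz":0,"tx":-5,"ty":0,"tz":0,"hand":1},{"rx":0,"ry":0,"rz":0,"tx":-10,"ty":0,"tz":0,"hand":1},{"rx":0,"ry":0,"rz":0,"tx":-14,"ty":0,"tz":0,"hand":1},{"rx":0,"ry":0,"rz":0,"tx":-18,"ty":0,"tz":0,"hand":1},{"rx":0,"ry":0,"rz":0,"tx":-21,"ty":0,"tz":0,"hand":1},{"rx":0,"ry":0,"rz":0,"tx":-24,"ty":0,"tz":0,"hand":1},{"rx":0,"ry":0,"rz":0,"tx":-27,"ty":0,"tz":0,"hand":1},{"rx":0,"ry":0,"rz":0,"tx":-30,"ty":0,"tz":0,"hand":1}]';python3 -m creep '[{"rx":0,"ry":0,"rz":0,"tx":-3,"ty":0,"tz":0,"hand":1},{"rx":0,"ry":0,"rz":0,"tx":-6,"ty":0,"tz":0,"hand":1},{"rx":0,"ry":0,"rz":0,"tx":-9,"ty":0,"tz":0,"hand":1},{"rx":0,"ry":0,"rz":0,"tx":-12,"ty":0,"tz":0,"hand":1},{"rx":0,"ry":0,"rz":0,"tx":-15,"ty":0,"tz":0,"hand":1}]'; python3 rel.py
python3 - <<'E'
from h import *
p=viewer.grab_frame("side")
cv2.imwrite("pics/s4.png",cv2.resize(p["pixels"][150:270,200:320],None,fx=5,fy=5,interpolation=2))
E
```

```text
clock: 4.55
position: [0.4777, -0.099, 0.0843]
tool_rot: [-3.142, -0.0, 3.083]
force: [0.1, 0.1, 0.3]
grip_width: -0.0002
clock: 5.05
position: [0.4928, -0.0998, 0.0843]
tool_rot: [-3.142, -0.0, 3.083]
force: [0.5, 0.2, -0.0]
grip_width: 0.0001
t 5.05 pos [ 0.4928 -0.0998  0.0843] feeder [-70.  -40.8] rpy [-3.142 -0.     3.083] q [-0.03  0.56  0.15  2.04 -0.16  0.55  1.74] F [ 0.5  0.2 -0. ] grip 0.0001
```

View pics/s4.png

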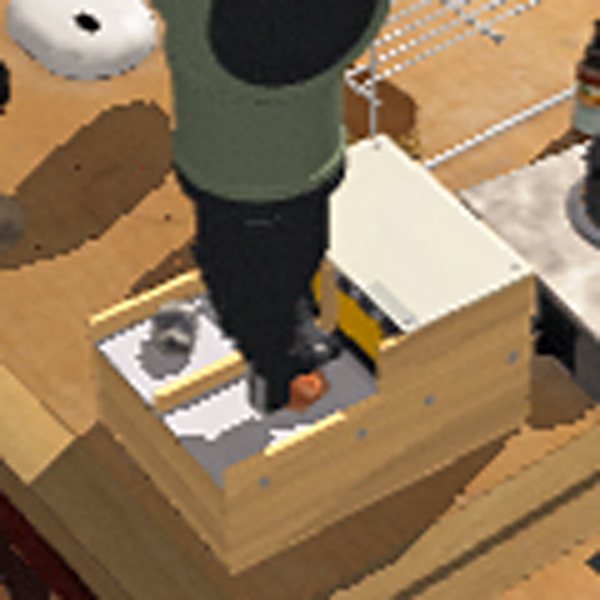

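```bash
python3 -m creep '[{"rx":0,"ry":0,"rz":0,"tx":-3,"ty":0,"tz":0,"hand":1},{"rx":0,"ry":0,"rz":0,"tx":-6,"ty":0,"tz":0,"hand":1},{"rx":0,"ry":0,"rz":0,"tx":-9,"ty":0,"tz":0,"hand":1},{"rx":0,"ry":0,"rz":0,"tx":-12,"ty":0,"tz":0,"hand":1},{"rx":0,"ry":0,"rz":0,"tx":-15,"ty":0,"tz":0,"hand":1},{"rx":0,"ry":0,"rz":0,"tx":-18,"ty":0,"tz":0,"hand":1},{"rx":0,"ry":0,"rz":0,"tx":-21,"ty":0,"tz":0,"hand":1},{"rx":0,"ry":0,"rz":0,"tx":-24,"ty":0,"tz":0,"hand":1}]'; python3 rel.py
python3 - <<'E'
from h import *
p=viewer.grab_frame("side")
cv2.imwrite("pics/s5.png",cv2.resize(p["pixels"][150:270,200:320],None,fx=5,fy=5,interpolation=2))
E
```

```text
clock: 5.9
position: [0.5168, -0.1013, 0.0843]
tool_rot: [-3.142, 0.0, 3.083]
force: [-1.1, -1.1, -0.2]
grip_width: 0.0002
t 5.9 pos [ 0.5168 -0.1013  0.0843] feeder [-46.  -40.8] rpy [-3.142  0.     3.083] q [-0.03  0.59  0.16  1.98 -0.16  0.58  1.74] F [-1.1 -1.1 -0.2] grip 0.0002
```

View pics/s5.png

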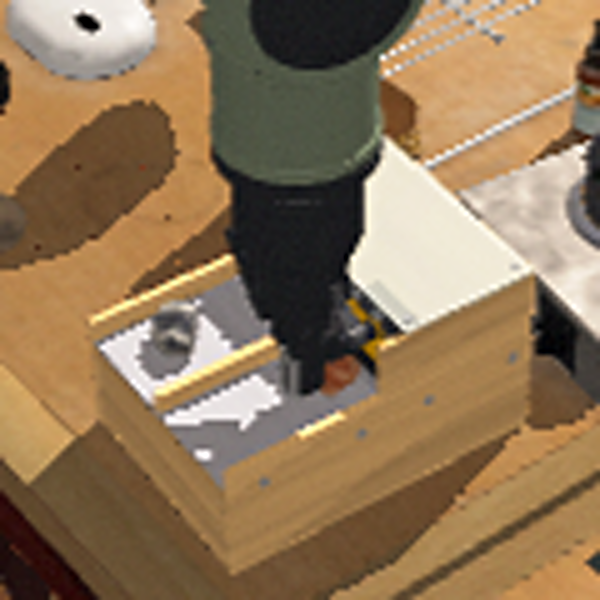

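```bash
python3 -m creep '[{"rx":0,"ry":0,"rz":0,"tx":-3,"ty":0.5,"tz":0,"hand":1},{"rx":0,"ry":0,"rz":0,"tx":-6,"ty":1,"tz":0,"hand":1},{"rx":0,"ry":0,"rz":0,"tx":-9,"ty":1,"tz":0,"hand":1},{"rx":0,"ry":0,"rz":0,"tx":-12,"ty":1,"tz":0,"hand":1},{"rx":0,"ry":0,"rz":0,"tx":-15,"ty":1,"tz":0,"hand":1}]'; python3 rel.py
python3 - <<'E'
from h import *
for n in("side","top"):
    p=viewer.grab_frame(n)
    cv2.imwrite(f"pics/{n}6.png",cv2.resize(p["pixels"][140:260,200:320],None,fx=5,fy=5,interpolation=2))
E
```

```text
clock: 6.45
position: [0.5318, -0.1011, 0.0843]
tool_rot: [-3.142, -0.0, 3.083]
force: [-0.3, 0.1, -0.3]
grip_width: 0.0
t 6.45 pos [ 0.5318 -0.1011  0.0843] feeder [-31.  -39.8] rpy [-3.142 -0.     3.083] q [-0.04  0.61  0.16  1.94 -0.16  0.6   1.74] F [-0.3  0.1 -0.3] grip 0.0
```

View pics/side6.png

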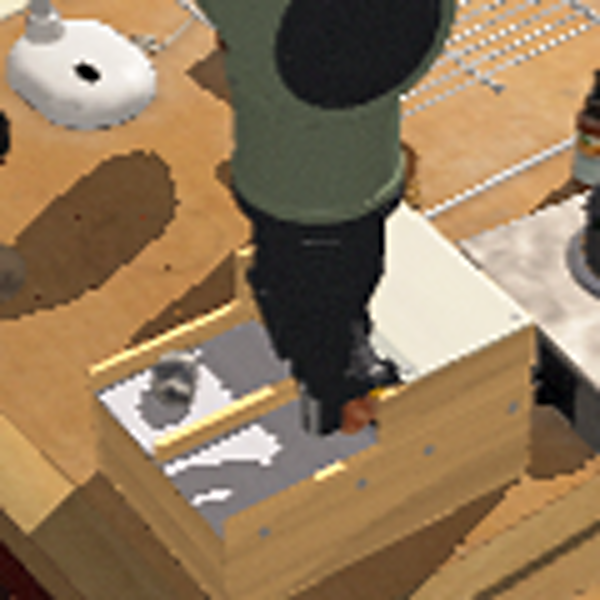

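View pics/top6.png

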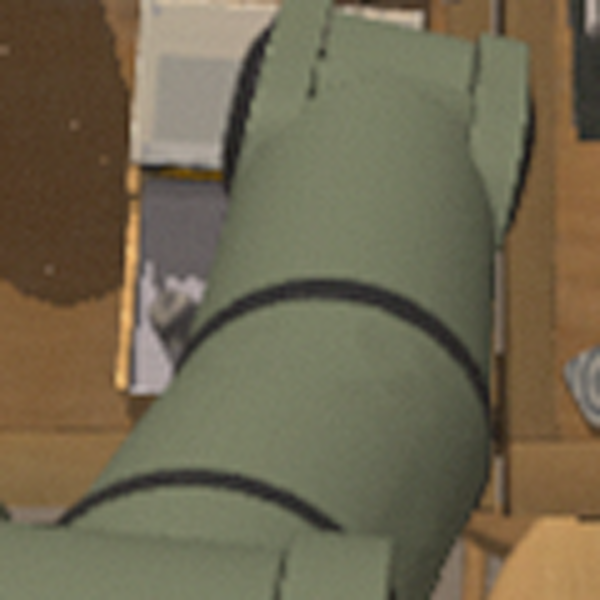

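```bash
python3 -m creep '[{"rx":0,"ry":0,"rz":0,"tx":-2,"ty":0,"tz":0,"hand":1},{"rx":0,"ry":0,"rz":0,"tx":-4,"ty":0,"tz":0,"hand":1},{"rx":0,"ry":0,"rz":0,"tx":-6,"ty":0,"tz":0,"hand":1}]'; python3 -m creep '[{"rx":0,"ry":0,"rz":0,"tx":-2,"ty":0,"tz":0,"hand":1},{"rx":0,"ry":0,"rz":0,"tx":-4,"ty":0,"tz":0,"hand":1}]';  python3 rel.py
python3 - <<'E'
from h import *
for n in("side",):
    p=viewer.grab_frame(n)
    cv2.imwrite(f"pics/{n}7.png",cv2.resize(p["pixels"][190:250,240:300],None,fx=10,fy=10,interpolation=2))
E
```

```text
clock: 6.85
position: [0.5377, -0.1015, 0.0843]
tool_rot: [-3.142, -0.0, 3.083]
force: [-0.7, 0.9, 1.8]
grip_width: 0.0001
clock: 7.05
position: [0.5417, -0.1018, 0.0844]
tool_rot: [-3.142, -0.0, 3.083]
force: [-3.0, 0.2, 7.1]
grip_width: -0.0001
t 7.05 pos [ 0.5417 -0.1018  0.0844] feeder [-21.1 -39.9] rpy [-3.142 -0.     3.083] q [-0.04  0.62  0.16  1.92 -0.16  0.62  1.74] F [-3.   0.2  7.1] grip -0.0001
```

View pics/side7.png

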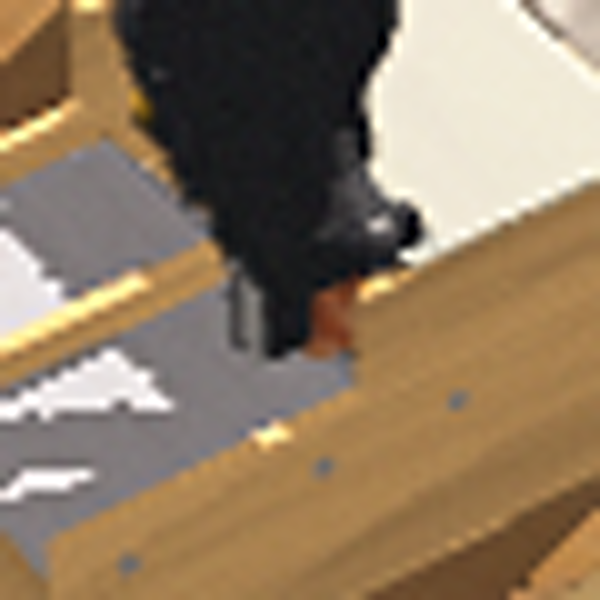

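```bash
python3 -m creep '[{"rx":0,"ry":0,"rz":0,"tx":4,"ty":0.5,"tz":-1,"hand":1},{"rx":0,"ry":-6,"rz":0,"tx":6,"ty":0.5,"tz":-1,"hand":1},{"rx":0,"ry":-12,"rz":0,"tx":6,"ty":0.5,"tz":-1,"hand":1},{"rx":0,"ry":-18,"rz":0,"tx":6,"ty":0.5,"tz":1,"hand":1},{"rx":0,"ry":-18,"rz":0,"tx":6,"ty":0.5,"tz":1,"hand":1}]';python3 rel.py f -14 -39.5 83
python3 - <<'E'
from h import *
for n in("side",):
    p=viewer.grab_frame(n)
    cv2.imwrite(f"pics/{n}8.png",cv2.resize(p["pixels"][170:250,230:310],None,fx=7,fy=7,interpolation=2))
E
```

```text
clock: 7.6
position: [0.5356, -0.0925, 0.0834]
tool_rot: [3.116, 0.27, 3.084]
force: [0.5, 0.9, 0.9]
grip_width: -0.0001
t 7.6 pos [ 0.5356 -0.0925  0.0834] feeder [-27.7 -31. ] rpy [3.116 0.27  3.084] q [-0.06  0.54  0.18  2.16 -0.63  0.21  2.2 ] F [0.5 0.9 0.9] grip -0.0001
target [ 0.5488 -0.1018  0.083 ] t mm [-13.1  -8.6   3.8] r deg [ 1.47 15.49  0.28]
```

View pics/side8.png

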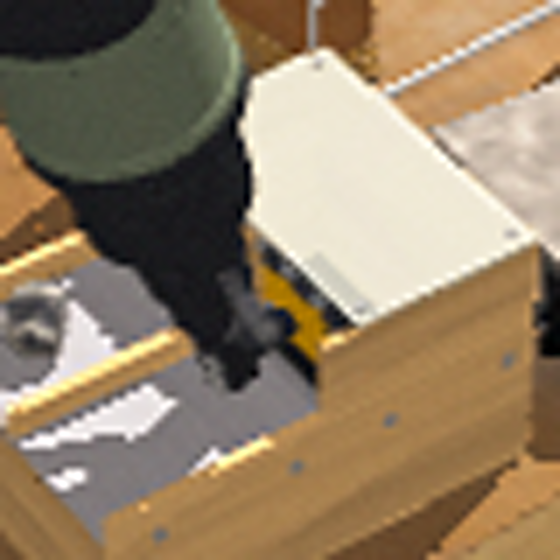

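```bash
python3 rel.py f -70 -39.5 90; python3 -m creep '[{"rx":0,"ry":0,"rz":0,"tx":8,"ty":-3,"tz":-4,"hand":1},{"rx":0,"ry":2,"rz":0,"tx":18,"ty":-6,"tz":-8,"hand":1},{"rx":0,"ry":4,"rz":0,"tx":28,"ty":-8,"tz":-14,"hand":1},{"rx":0,"ry":8,"rz":0,"tx":38,"ty":-8,"tz":-18,"hand":1},{"rx":1,"ry":12,"rz":0,"tx":42,"ty":-8,"tz":-20,"hand":1},{"rx":1,"ry":15,"rz":0,"tx":42,"ty":-8,"tz":-20,"hand":1}]';python3 rel.py f -70 -39.5 200
python3 - <<'E'
from h import *
for n in("side",):
    p=viewer.grab_frame(n)
    cv2.imwrite(f"pics/{n}9.png",cv2.resize(p["pixels"][170:250,230:310],None,fx=7,fy=7,interpolation=2))
E
```

```text
t 7.65 pos [ 0.5356 -0.0921  0.0831] feeder [-27.8 -30.5] rpy [3.115 0.272 3.084] q [-0.06  0.54  0.18  2.16 -0.65  0.21  2.22] F [-0.5  0.5 -0.3] grip -0.0001
target [ 0.4929 -0.0985  0.09  ] t mm [ 38.8  -8.4 -18.2] r deg [ 1.54 15.6   0.25]
clock: 8.25
position: [0.489, -0.0991, 0.0916]
tool_rot: [3.138, 0.002, 3.089]
force: [-0.3, -0.2, 0.1]
grip_width: -0.0003
t 8.25 pos [ 0.489  -0.0991  0.0916] feeder [-73.9 -40.3] rpy [3.138e+00 2.000e-03 3.089e+00] q [-0.24  0.59  0.44  2.06 -0.45  0.58  2.03] F [-0.3 -0.2  0.1] grip -0.0003
target [ 0.4929 -0.0985  0.2   ] t mm [  -4.1    1.1 -108.4] r deg [0.18 0.12 0.34]
```

View pics/side9.png

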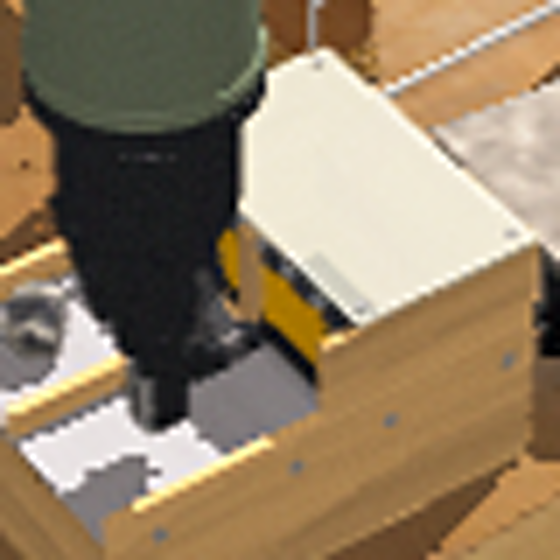

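Stone is gone from the lane and the right flap hangs shut. I'll lift clear and move aside so the top camera can see.

```bash
python3 -m creep '[{"rx":0,"ry":0,"rz":0,"tx":10,"ty":0,"tz":-35,"hand":1},{"rx":0,"ry":0,"rz":0,"tx":20,"ty":0,"tz":-75,"hand":1},{"rx":0,"ry":0,"rz":0,"tx":30,"ty":20,"tz":-115,"hand":1},{"rx":0,"ry":0,"rz":0,"tx":35,"ty":60,"tz":-150,"hand":1},{"rx":0,"ry":0,"rz":0,"tx":40,"ty":105,"tz":-160,"hand":1},{"rx":0,"ry":0,"rz":0,"tx":45,"ty":150,"tz":-160,"hand":1},{"rx":0,"ry":0,"rz":0,"tx":50,"ty":195,"tz":-160,"hand":1},{"rx":0,"ry":0,"rz":0,"tx":55,"ty":240,"tz":-160,"hand":1}]'
python3 -m creep '[{"rx":0,"ry":0,"rz":0,"tx":0,"ty":45,"tz":0,"hand":1},{"rx":0,"ry":0,"rz":0,"tx":0,"ty":90,"tz":0,"hand":1},{"rx":0,"ry":0,"rz":0,"tx":0,"ty":120,"tz":0,"hand":1},{"rx":0,"ry":0,"rz":0,"tx":0,"ty":140,"tz":0,"hand":1},{"rx":0,"ry":0,"rz":0,"tx":0,"ty":140,"tz":0,"hand":1}]'
python3 rel.py
python3 - <<'E'
from h import *
L=[]
for n in("side","top"):
    p=viewer.grab_frame(n)
    cv2.imwrite(f"pics/{n}10f.png",p["pixels"])
    o=(220,170) if n=="side" else (210,130)
    L.append(cv2.resize(p["pixels"][o[1]:o[1]+100,o[0]:o[0]+90],None,fx=4.4,fy=5,interpolation=2))
    for t in("red_stone","grey_stone","flap_left","flap_right"):
        for r in viewer.outline_of(t,p)[:2]:print(n,t,round(r["score"],2),r["bbox"])
cv2.imwrite("pics/both10.png",np.hstack(L))
E
```

```text
clock: 9.1
position: [0.4462, 0.1433, 0.2528]
tool_rot: [3.137, 0.01, 3.088]
force: [1.8, -0.9, -0.0]
grip_width: -0.0
clock: 9.6
position: [0.4539, 0.2839, 0.2532]
tool_rot: [3.136, 0.009, 3.091]
force: [-0.2, -0.7, 0.2]
grip_width: -0.0001
t 9.6 pos [0.4539 0.2839 0.2532] feeder [-131.3  340. ] rpy [3.136 0.009 3.091] q [-1.06  0.39  0.51  1.84 -0.23  0.96  1.07] F [-0.2 -0.7  0.2] grip -0.0001
side grey_stone 0.5 [230.0, 211.6, 238.7, 219.4]
side flap_left 0.52 [252.7, 196.6, 263.6, 210.8]
side flap_right 0.67 [186.4, 159.9, 204.5, 176.4]
side flap_right 0.44 [267.5, 209.3, 275.7, 224.7]
top red_stone 0.18 [221.0, 139.9, 282.4, 222.4]
top grey_stone 0.61 [150.1, 199.2, 172.3, 213.8]
top grey_stone 0.29 [222.6, 136.7, 283.1, 222.0]
top flap_left 0.44 [230.4, 176.8, 251.8, 179.3]
top flap_right 0.58 [261.7, 175.2, 277.1, 177.7]
```

View pics/both10.png

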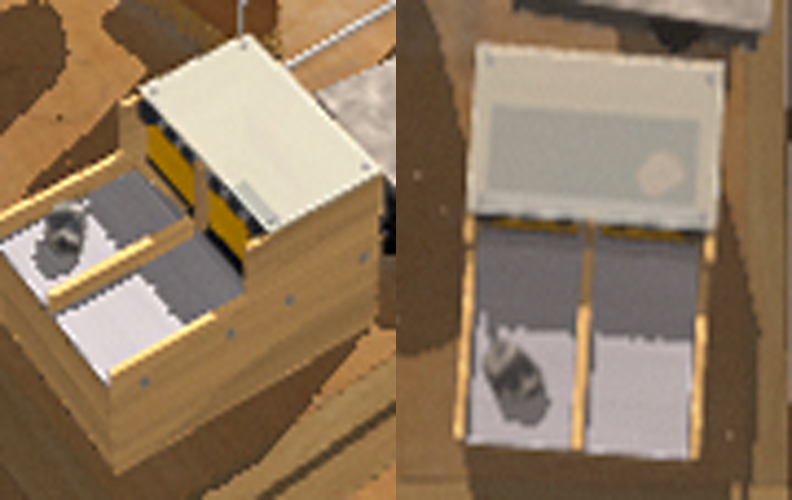

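View pics/top10f.png

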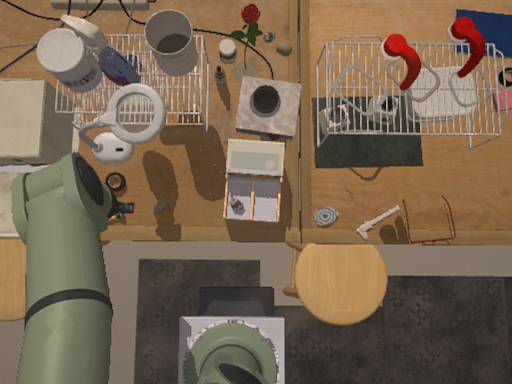

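The stone shows through the clear roof at about (285,164) in the top picture. Both flaps hang shut, and the grey stone and bench things are in place.

```bash
python3 -c "
from workcell import bot
print(bot.job_done())"
```

```text
the job is handed in; nothing more can be done
None
```

I pushed the red-brown stone along the right lane with the shut fingertips until it opened the yellow flap and dropped into the catch compartment. Then I drew the fingers back, lifted them clear and handed the job in at about 9.7 s.

**Final checks:** The top picture shows the stone through the hood's clear roof, in the catch compartment behind the right flap. Both flaps hang shut. The grey stone is where it was, and the bench things I could see look unmoved. The wrist force was about zero before hand-in.

**Problems and disagreements:**
- **Gripper contact:** Near the end of the push the wrist force reached about 8 N, mostly upward. The gripper's knuckles had probably touched the top of the hood or its side. I backed off and tilted the tool, and the next picture showed the stone had already gone in.
- **Tilt drift:** During the tilt the fingers drifted about 9 mm sideways within the lane, with no notable force.
- **Detection:** The networks did not reliably find the stone under the roof (best score 0.18, outlining the whole feeder). They also gave some false matches for the grey stone and the right flap. The final result therefore rests on my own reading of the pictures.

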